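Feed the next cobalt petal under the bridge into the rosette

TASK

Turn the red knob of the laying jig until the turntable's brass pointer lines up with the red mark. Then lay the loose cobalt petal nose-first on the guide and slide it under the steel bridge, fully home with its nose against the white hub of the rosette, flat and straight, pointer still on the mark. Leave the other petals, the tools, the pot, the brush and the weight where they are.

Things in the scene. Friction and masses are not known exactly. Their poses are not given: they have to be found in the camera images.
- jig: Laying jig, a fixed wooden board. Origin on the marble under the turntable axis, z up; +y runs along the guide away from the turntable, -y to the knob. In its frame (mm): wooden disc radius 122, top z 30; on it a white hub, radius 48, top z 44, and four glued petals. The open place lies at the +y side when the pointer is on the mark. A petal that is home has its tail at y 115.
- guide (a point): Middle of the guide floor, jig frame (0, 190, 31.5) mm, axes as the jig's. The guide is a wooden slide 76 wide, jig y 125 to 280, floor z 31.5 (1.5 above the disc). Two dark steel rails, 38 apart, 6 high, run y 126 to 190 and flare outward to y 210; from there to y 280 the slide is open, for laying a petal on.
- bridge (a point): Middle of the underside of the steel bridge, jig frame (0, 96, 49) mm. The bar crosses the disc at jig y 84 to 108, x -112 to 112, z 49 to 63; posts and caps at x +-102 reach z 69. A petal slides under it (5 mm free above); its tail stays outside, so it can be pushed home from behind.
- mark (a point): Turntable-side end of the red index line, 5 mm wide, on a small wooden block between the turntable and the knob (jig frame 0, -128, 31 mm).
- pointer_tip (a point): Outer tip of the brass pointer bar (6 mm wide, 55 mm long) on the turntable, 121 mm from its axis, on the far side of the disc from the open place (half a turn round). It stands 7 mm from the mark when lined up.
- slot_home (a point): Foot of the hub in the middle of the open place, on the disc: where the cobalt petal's nose must end. Turns with the turntable; y points radially outward along the open place, z up. Two brass strips flank the place, inner faces 21.5 mm either side of its centre line, 6 mm high, 62 to 110 mm from the axis.
- turntable (a joint): Turntable angle, rad, counter-clockwise from above positive; 0 when the pointer is on the mark and the open place faces the guide. Geared to the knob: turns the same way, a quarter as far (1 rad of knob = 0.25 rad), and stays where left. Starts 0.14 to 0.42 counter-clockwise of the mark.
- knob (a joint): Knob angle in rad, counter-clockwise from above positive, four times the turntable angle; range -2.4 to 2.4. Light friction, about 0.1 N m; it does not spring back.
- knob_grip (a point): Grip point on the knob's axis (jig frame 0, -180, 60 mm). The knob has a red bar grip 50 mm long along this point's x axis, 14 mm wide across its y axis, from 22 mm below to 8 mm above this point, on a black disc of radius 27 mm.
- petal_cobalt: Loose cobalt-blue petal tile to be set, flat on the marble at the robot's left: 34 mm wide (x), 67 long (y), 14 thick, about 60 g. Origin at the underside's centre, z up. Pointed nose (90 degrees) 33.5 mm along its -y, flat tail 33.5 mm along +y; sides parallel from the tail to 16.5 mm on the nose side of the origin.
- petal_cobalt_nose (a point): Tip of the cobalt petal's nose, at its underside; axes as the petal's.
- petal_white: A loose white petal of the same shape, not needed.
- petal_green: A loose green petal of the same shape, not needed.
- nippers: Steel tile nippers, 160 mm long, lying flat, far side of the table; leave.
- spacer_pot: Blue ceramic pot of white grout spacers, 90 mm wide, 60 mm tall; leave.
- bronze_weight: Bronze weight with a knob top, 64 mm wide, 74 mm tall; leave.
- brush: Hand brush lying at the robot's right; leave.
Mind the look-alikes: they are no part of the job. Of the things shaped like the petal_cobalt, the blue one is meant.

How it is judged:
On the way:
1. the knob has been turned until the pointer lines up with the mark (within 2 degrees), the petal not yet on the rosette (value of joint turntable between -0.035 and 0.035 rad and y of petal_cobalt_nose in the frame of jig above 0.12 m), for 0.3 s.
At the end, for the whole second after the job is handed in: The pointer is on the mark within 0.035 rad (2 degrees); the cobalt petal lies flat on the turntable in the open place, nose within 6 mm of touching the hub and within 7 mm of the place's centre line, pointing straight in within 0.12 rad (7 degrees), released and at rest (value of joint turntable between -0.035 and 0.035 rad and x of petal_cobalt_nose in the frame of slot_home between -0.007 and 0.007 m and y of petal_cobalt_nose in the frame of slot_home between -0.005 and 0.006 m and z of petal_cobalt_nose in the frame of slot_home between -0.005 and 0.005 m and angle between the y axis of petal_cobalt and the y axis of slot_home, either way round below 0.12 rad and angle between petal_cobalt's own z axis and vertical below 0.1 rad and linear speed of petal_cobalt below 0.02 m/s).
It fails at once if another petal, the nippers, pot, weight or brush is moved more than 25 mm (distance of any of petal_white, petal_green, nippers, spacer_pot, bronze_weight, brush from where it was at the start of the episode above 0.025 m).
It also fails if it takes over 64 s, if anything falls off the work surface, if the arm or the gripper's body presses on something with over 40 N, if the wrist force passes 120 N, or if a joint passes its speed limit or range.

ROBOT

A 7-joint arm with a two-finger parallel gripper is mounted at the origin on the work surface. World frame = base frame: x ahead of the robot, y to its left, z up, the work surface at z = 0. Lengths are in m, angles in rad, forces in N, time in s.
With the tool pointing down it reaches from about 0.425 to 1.025 m from the base axis. Payload 9.4 kg.
Tool frame: the origin (TCP) lies at the very end of the fingers, on their centre line; the grasp point (between the pads) lies 19 mm behind it; z points along the fingers, y is the direction in which the jaws open and shut (so a half turn about z gives the same grasp; the last joint's range is limited). The gripper opens to 93 mm and grips with 3 to 60 N. Pads are 15 mm wide; open, the fingers measure 128 mm over their backs; the gripper's body (75 mm by 188 mm) begins 65 mm behind the grasp point.
Start: joints at [1.065, 0.599, -0.003, 1.599, 0.002, 0.943, -0.08], TCP at [0.301, -0.659, 0.219] pointing down, gripper open.
Joint ranges: [-2.57, 2.57], [-0.35, 1.97], [-1.29, 1.29], [0.11, 2.56], [-1.05, 4.19], [0.11, 1.86], [-2.63, 2.63]. Speed limits (rad/s): [2.22, 2.22, 3.01, 3.01, 3.14, 3.14, 3.14].

INTERFACE

Orientations are given as a unit quaternion [w, x, y, z].
In Python, from station import telemetry, optics, job_done gives the robot as it stands. The module is installed in compiled form; this text tells all that it offers.
- The arm moves only by the tool move_arm, never from a script. Its argument "plan" is a list of rows, each a list of 6 numbers: the shift along the tool's x, y, z in cm, then the turn, a rotation vector about the tool's x, y, z in rad. A call has 1 to 10 rows; each row is the pose to reach, as a shift and turn from the pose measured when the call began, along the tool's axes at that moment; what a row does not reach only later rows make up. A row lasts 1/10 s, in which the tool goes at most 50 mm and 8.59 degrees, less where a joint would pass 70% of its speed; a pose out of reach is approached as far as the arm can. A call with a gripper value outside its range is refused whole. "grip" is the opening, from 0 (shut) to 1 (fully open), set as the call begins (left out, the last holds). The fingers move at their own pace and stop on an object; "grip_force" is the grip in N (left out, the last holds). Time passes only in rows, so rows that repeat a pose let the fingers close. It gives the time, the measured TCP pose, the force and the opening at its end, in the units of the state.
- telemetry.observe(): the state, without advancing time (a new reading comes with each control period).
- optics.grab_frame(name): name is "side" or "top" or "wrist"; returns a dict with "img" (420x560x3 uint8, red, green, blue), "vertical_fov" (degrees; the focal length in pixels is half the picture's height over the tangent of half this angle, whatever the lens; pixels are square), "cx", "cy" (the principal point, pixels), "R" (3x3) and "t" (3): a world point X has camera coordinates R X + t; the wrist camera has in their place "hand_eye" (4x4, takes a point from camera to tool coordinates, whose origin is the TCP and whose axes are the flange's). Camera axes: x right, y down, z forward; pixel columns grow to the right and rows downward; lengths in m; the calibration is good to about 2 mm. A picture is of the moment at which its call begins: read the wrist's pose just before it. There is no depth.
- job_done(): hands the job in, once; it reports no verdict.
The state is a dict: "t": time; "joints": joint angles; "joint_velocities": joint speeds; "effort": joint torques, N m; "position": TCP position; "ee_rot": TCP orientation; "ft_force": force on the tool from outside, world axes, zero at the start; "torque": the same for the moment, N m; "gripper_width": finger opening in m.
Only numpy, scipy, OpenCV 4.12 (cv2) and the standard library are available. Lean on these libraries where they do the work, as an engineer would, in place of code of your own. Each camera call takes 0.05 s, during which the arm holds its last target. There are 200 camera calls.

## Working session

There is one attempt and no reset: what is moved stays moved. The work goes in short steps, Python scripts to look and compute and a tool call to move; the robot and the scene stay as the last step left them, time stands still between calls to the robot, and variables do not carry over. Pictures are saved under pics/ and viewed, about 8 in all and at most 12, crops included, and the job is handed in when it is done.

Besides the shell and the picture viewer there is one more tool, called after "Call:" as name(argument=value, ...), one argument or row to a line, values as JSON. move_arm: Moves the arm, as the interface text tells. Its arguments: {"type":"object","properties":{"plan":{"type":"array"},"grip":{"type":"number"},"grip_force":{"type":"number"}},"required":["plan"]}

```bash
mkdir -p pics; cat > h.py <<'E'
import numpy as np,cv2
from station import telemetry,optics,job_done
from scipy.spatial.transform import Rotation as Ro
def rot(q): return Ro.from_quat([q[1],q[2],q[3],q[0]])
def cam(name):
    s=telemetry.observe(); f=optics.grab_frame(name)
    F=210/np.tan(np.radians(f["vertical_fov"])/2)
    if name=="wrist":
        H=np.array(f["hand_eye"]);Rt=rot(s["ee_rot"]).as_matrix()
        Rcw=Rt@H[:3,:3];C=Rt@H[:3,3]+np.array(s["position"])
    else:
        R=np.array(f["R"]);Rcw=R.T;C=-R.T@np.array(f["t"])
    return dict(img=f["img"],F=F,c=(f["cx"],f["cy"]),R=Rcw,C=C)
def save(k,fn,s=1,box=None):
    im=k["img"][:,:,::-1]
    if box: im=im[box[1]:box[3],box[0]:box[2]]
    cv2.imwrite(fn,cv2.resize(im,None,fx=s,fy=s,interpolation=cv2.INTER_CUBIC))
def ray(k,u,v,z):
    d=k["R"]@np.array([(u-k["c"][0])/k["F"],(v-k["c"][1])/k["F"],1]); 
    return k["C"]+d*(z-k["C"][2])/d[2]
def proj(k,X):
    p=k["R"].T@(np.array(X)-k["C"]);return p[:2]/p[2]*k["F"]+np.array(k["c"])
E
python3 - <<'E'
from h import *
import pickle
for n in("top","side"):
    k=cam(n);pickle.dump(k,open(n+".pkl","wb"));save(k,f"pics/{n}0.png",1.4);print(n,k["C"],k["F"],k["c"],k["R"].round(3).tolist())
s=telemetry.observe();print(s)
E
```

```text
top [ 0.4850004  -0.03930888  1.05264706] 384.30987041357923 (277.2618292569725, 209.47928194775253) [[0.029, -0.997, 0.07], [-1.0, -0.029, 0.005], [-0.003, -0.07, -0.998]]
side [0.0957907  0.77312348 0.7307322 ] 401.996192952752 (277.9970521258616, 216.4022626643958) [[-0.873, -0.275, 0.403], [-0.488, 0.522, -0.699], [-0.018, -0.807, -0.59]]
{'t': 0.1, 'joints': array([ 1.06531586,  0.60004521, -0.00254969,  1.60003272,  0.00177632,
        0.94288791, -0.07976829]), 'joint_velocities': array([-1.41154570e-04, -3.84677613e-03, -4.66876485e-05, -3.19981763e-03,
        1.41416352e-03,  1.04467335e-03,  4.30003400e-04]), 'effort': array([ 5.20087488e-03, -7.66544151e+01,  1.50179498e+00, -2.52933580e+01,
       -5.23369911e-02,  1.36150833e-02,  2.81545130e-05]), 'position': array([ 0.30124826, -0.65898279,  0.21785229]), 'ee_rot': array([-6.56542715e-04,  9.77097407e-01,  2.12791417e-01, -1.96999804e-04]), 'ft_force': array([-0.79655959,  0.07202762, -1.12136406]), 'torque': array([ 0.01399918, -0.0445061 , -0.0193094 ]), 'gripper_width': 0.0929050489661074}
```

View pics/top0.png

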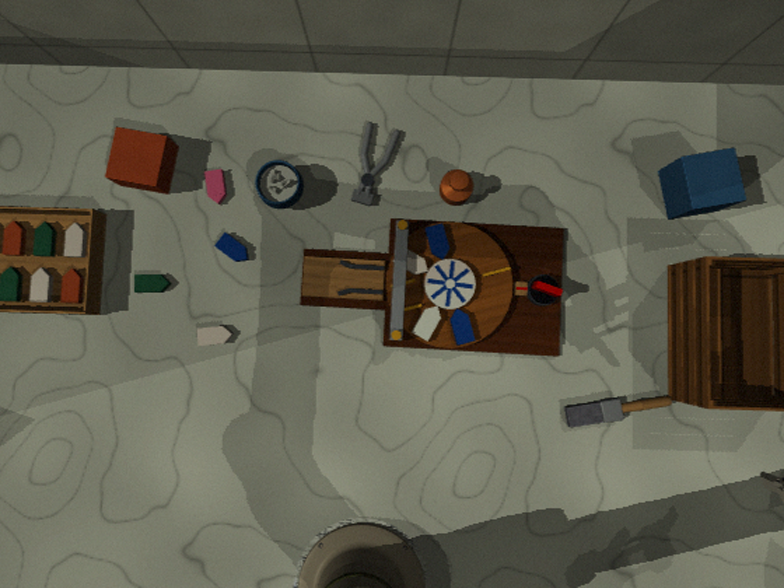

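View pics/side0.png

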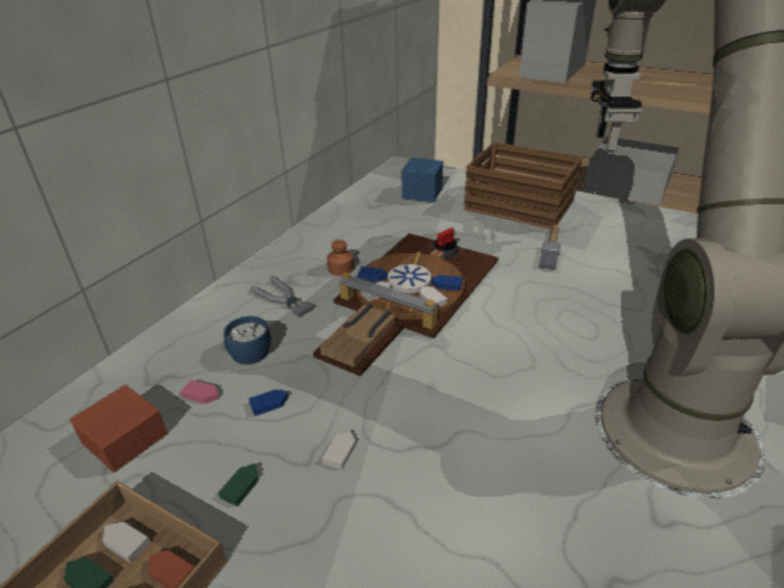

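The top view (1.4x) shows the cobalt petal at about (233,247). The hub is at (449,284), the bridge caps at (402,225) and (396,336), the knob at (547,290) with its bar pointing slightly down-right, and the pointer tip at (511,270).

```bash
cat > a.py <<'E'
from h import *
import pickle
k=pickle.load(open("top.pkl","rb"))
P=lambda u,v,z:ray(k,u/1.4,v/1.4,z)
hub=P(449.5,284,.044);c1=P(402,225,.069);c2=P(396,336,.069);kn=P(546,289.5,.06);pt=P(511,270,.034);mk=P(514,288.5,.031);g1=P(303,250,.0315);g2=P(301,304,.0315)
print("hub",hub,"caps",c1,c2,"d",np.linalg.norm(c1-c2),"knob",kn,"ptr",pt,"mark",mk,"guide end",(g1+g2)/2)
# rigid 2d fit
J=np.array([[0,0],[0,-.180],[0,.096],[0,.280],[0,-.128]])
W=np.array([hub,kn,(c1+c2)/2,(g1+g2)/2,mk])[:,:2]
a=J-J.mean(0);b=W-W.mean(0)
th=np.arctan2((a[:,0]*b[:,1]-a[:,1]*b[:,0]).sum(),(a*b).sum())
R=np.array([[np.cos(th),-np.sin(th)],[np.sin(th),np.cos(th)]]);o=W.mean(0)-R@J.mean(0)
print("th",th,"o",o,"res",W-(J@R.T+o))
p=R.T@(pt[:2]-hub[:2]);print("pointer ang",np.arctan2(p[0],-p[1]),np.linalg.norm(p))
hsv=cv2.cvtColor(k["img"],cv2.COLOR_RGB2HSV)
for nm,lo,hi,z in(("cobalt",(105,120,40),(128,255,255),.010),("red",(0,180,100),(5,255,255),.068),):
    m=cv2.inRange(hsv,lo,hi)
    if nm=="red": m|=cv2.inRange(hsv,(175,180,100),(180,255,255))
    for c in cv2.findContours(m,0,1)[0]:
        if cv2.contourArea(c)>40:
            r=cv2.minAreaRect(c); bx=[ray(k,*q,z)[:2].round(4).tolist() for q in cv2.boxPoints(r)]
            M=cv2.moments(c);print(nm,[round(x*1.4) for x in r[0]],ray(k,M["m10"]/M["m00"],M["m01"]/M["m00"],z).round(4),bx)
E
python3 a.py
```

```text
hub [ 0.57613486 -0.14942996  0.044     ] caps [ 0.68083229 -0.05665266  0.069     ] [ 0.47599264 -0.05125029  0.069     ] d 0.20491087805245534 knob [ 0.5695821  -0.32619117  0.06      ] ptr [ 0.60710795 -0.26688466  0.034     ] mark [ 0.57222158 -0.27371679  0.031     ] guide end [0.5828065  0.13062737 0.0315    ]
th -0.02819717770841999 o [ 0.57544807 -0.148127  ] res [[ 0.00068679 -0.00130296]
 [-0.00079115  0.00186428]
 [ 0.00025783 -0.00178632]
 [-0.00053573 -0.00113433]
 [ 0.00038227  0.00235933]]
pointer ang 0.28603012120983545 0.12146991409978965
cobalt [461, 326] [ 0.4965 -0.178   0.01  ] [[0.5252, -0.1511], [0.5355, -0.1851], [0.4727, -0.2036], [0.4624, -0.1697]]
cobalt [438, 292] [ 0.5687 -0.1351  0.01  ] [[0.5418, -0.1072], [0.5889, -0.1119], [0.5847, -0.1559], [0.5375, -0.1511]]
cobalt [450, 271] [ 0.6015 -0.1554  0.01  ] [[0.6014, -0.1192], [0.6337, -0.1343], [0.6083, -0.1883], [0.5761, -0.1731]]
cobalt [233, 248] [0.6391 0.2745 0.01  ] [[0.6423, 0.3081], [0.6699, 0.2893], [0.6322, 0.2357], [0.6048, 0.2545]]
cobalt [438, 241] [ 0.665  -0.1275  0.01  ] [[0.689, -0.1021], [0.6994, -0.136], [0.6355, -0.1548], [0.6252, -0.121]]
red [549, 288] [ 0.5723 -0.3288  0.068 ] [[0.5744, -0.3035], [0.5862, -0.3078], [0.5703, -0.3535], [0.5586, -0.3492]]
```

```bash
cat >> h.py <<'E'
def go(p,ang,s=None):
    s=s or telemetry.observe(); Rc=rot(s["ee_rot"]); c,n=np.cos(ang),np.sin(ang)
    Rt=Ro.from_matrix(np.array([[c,n,0],[n,-c,0],[0,0,-1.]]))
    d=Rc.inv().apply(np.array(p)-s["position"])*100; r=(Rc.inv()*Rt).as_rotvec()
    print("move",d.round(2).tolist(),r.round(3).tolist(),"dist",np.linalg.norm(d).round(1))
def st():
    s=telemetry.observe();x=rot(s["ee_rot"]).as_matrix()
    print("t",s["t"],"pos",s["position"].round(4),"xang",np.arctan2(x[1,0],x[0,0]).round(4),"tilt",x[:2,2].round(4),"F",s["ft_force"].round(2),"T",s["torque"].round(2),"w",round(float(s["gripper_width"]),4),"j",s["joints"].round(2))
E
python3 -c "
from h import *
go([.5703,-.328,.22],1.17)"
```

```text
move [38.23, -18.91, -0.19] [-0.001, -0.0, -0.741] dist 42.7
```

Call:
move_arm(
  plan=[
    [4,-2,-2,0,0,-0.08],
    [8,-4,-4,0,0,-0.16],
    [38.2,-18.9,-1,0,0,-0.74],
    [38.2,-18.9,-0.2,0,0,-0.74],
    [38.2,-18.9,-0.2,0,0,-0.74],
    [38.2,-18.9,-0.2,0,0,-0.74],
    [38.2,-18.9,-0.2,0,0,-0.74],
    [38.2,-18.9,-0.2,0,0,-0.74],
    [38.2,-18.9,-0.2,0,0,-0.74],
    [38.2,-18.9,-0.2,0,0,-0.74],
  ],
  grip=1,
)

```text
t: 1.1
position: [0.574, -0.3213, 0.2192]
ee_rot: [-0.002, 0.832, 0.555, 0.001]
ft_force: [1.2, -0.8, -0.0]
gripper_width: 0.093
```

Call:
move_arm(
  plan=[
    [0,0,0,0,0,0],
    [0,0,0,0,0,0],
    [0,0,0,0,0,0],
    [0,0,0,0,0,0],
  ],
)

```text
t: 1.5
position: [0.5731, -0.3227, 0.2193]
ee_rot: [-0.002, 0.832, 0.555, 0.001]
ft_force: [-0.1, 0.3, -0.5]
gripper_width: 0.0932
```

```bash
python3 -c "
from h import *
import pickle
st()
k=cam('wrist');pickle.dump(k,open('w1.pkl','wb'));save(k,'pics/w1.png',1.4);print(k['C'],k['R'].round(2).tolist())"
```

```text
t 1.5 pos [ 0.5731 -0.3227  0.2193] xang 1.1757 tilt [0.     0.0044] F [-0.09  0.32 -0.52] T [-0.01 -0.03 -0.  ] w 0.0932 j [ 0.58  0.53 -0.23  1.75  0.14  0.88 -0.1 ]
[ 0.60283455 -0.25288112  0.38550049] [[0.92, -0.37, -0.1], [-0.38, -0.89, -0.25], [-0.0, 0.27, -0.96]]
```

View pics/w1.png

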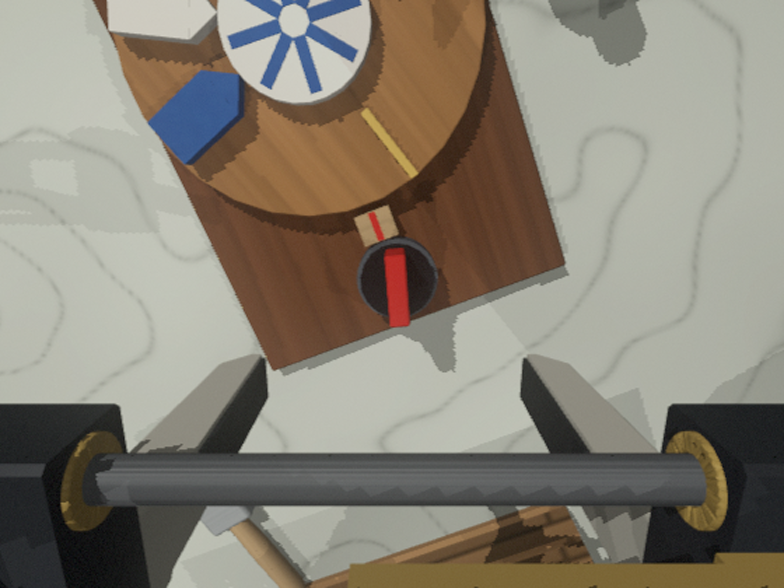

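The wrist view shows the red bar running from (396,250) to (399,326), the mark's inner end at (374,213), the pointer from (367,112) to (412,176), and the hub centre at (294,20).

```bash
python3 -c "
from h import *
import pickle
k=pickle.load(open('w1.pkl','rb'))
P=lambda u,v,z:ray(k,u/1.4,v/1.4,z)[:2]
hub=P(294,20,.044);b1=P(395.5,250,.068);b2=P(398.5,326,.068);m=P(374,213,.031);p1=P(367,112,.034);p2=P(412,176,.034)
print('hub',hub,'bar mid',(b1+b2)/2,np.linalg.norm(b1-b2),'mark',m)
ang=lambda d:np.arctan2(d[1],d[0])
kn=(b1+b2)/2
print('jig th',ang(hub-kn)-np.pi/2,ang(hub-m)-np.pi/2,np.linalg.norm(hub-kn))
print('bar ang',ang(b1-b2),'ptr ang',ang(p1-p2),ang(hub-p2)-np.pi/2)
go([kn[0],kn[1],.046],ang(b1-b2))
"
```

```text
hub [ 0.57870787 -0.14881377] bar mid [ 0.57415262 -0.32679452] 0.05205261032276296 mark [ 0.57694174 -0.27774802]
jig th -0.025588474521050175 -0.013697039654945176 0.1780390370932616
bar ang 1.2165287111370715 ptr ang 1.8105595050192853 0.27573158551536103
move [-0.43, 0.27, 17.33] [-0.001, -0.004, -0.041] dist 17.3
```

Call:
move_arm(
  plan=[
    [-0.4,0.2,4,0,0,-0.04],
    [-0.4,0.2,8,0,0,-0.04],
    [-0.4,0.2,12,0,0,-0.04],
    [-0.4,0.2,15,0,0,-0.04],
    [-0.4,0.2,17,0,0,-0.04],
    [-0.4,0.2,17.5,0,0,-0.04],
    [-0.4,0.2,17.5,0,0,-0.04],
    [-0.4,0.2,17.5,0,0,-0.04],
  ],
)

```text
t: 2.35
position: [0.5741, -0.3268, 0.0455]
ee_rot: [-0.001, 0.821, 0.571, 0.002]
ft_force: [-0.6, 0.2, 0.4]
gripper_width: 0.0928
```

Call:
move_arm(
  plan=[
    [0,0,0,0,0,0],
    [0,0,0,0,0,0],
    [0,0,0,0,0,0],
    [0,0,0,0,0,0],
    [0,0,0,0,0,0],
    [0,0,0,0,0,0],
    [0,0,0,0,0,0],
    [0,0,0,0,0,0],
  ],
  grip=0,
  grip_force=20,
)

```text
t: 3.15
position: [0.5741, -0.3268, 0.0454]
ee_rot: [-0.001, 0.821, 0.571, 0.002]
ft_force: [-0.3, -0.1, -0.3]
gripper_width: 0.034
```

```bash
python3 -c "
from h import *
st()"
```

```text
t 3.15 pos [ 0.5741 -0.3268  0.0454] xang 1.2153 tilt [0.0015 0.0038] F [-0.3  -0.06 -0.29] T [-0.06 -0.04  0.03] w 0.034 j [ 0.55  0.74 -0.18  1.86  0.22  0.56 -0.13]
```

Closing takes a bit longer.

Call:
move_arm(
  plan=[
    [0,0,0,0,0,0],
    [0,0,0,0,0,0],
    [0,0,0,0,0,0],
    [0,0,0,0,0,0],
    [0,0,0,0,0,0],
  ],
)

```text
t: 3.65
position: [0.5737, -0.3266, 0.0453]
ee_rot: [-0.001, 0.821, 0.571, 0.001]
ft_force: [-2.0, 1.1, 2.5]
gripper_width: 0.0137
```

```bash
python3 -c "
from h import *
st()"
```

```text
t 3.65 pos [ 0.5737 -0.3266  0.0453] xang 1.2154 tilt [0.0007 0.0041] F [-1.97  1.06  2.48] T [ 0.2   0.4  -0.05] w 0.0137 j [ 0.55  0.74 -0.18  1.87  0.22  0.56 -0.13]
```

Call:
move_arm(
  plan=[
    [0,0,0,0,0,0.12],
    [0,0,0,0,0,0.25],
    [0,0,0,0,0,0.37],
    [0,0,0,0,0,0.5],
    [0,0,0,0,0,0.62],
    [0,0,0,0,0,0.75],
    [0,0,0,0,0,0.87],
    [0,0,0,0,0,1.0],
    [0,0,0,0,0,1.12],
    [0,0,0,0,0,1.24],
  ],
)

```text
t: 4.65
position: [0.5756, -0.3294, 0.0454]
ee_rot: [0.0, 1.0, -0.015, 0.002]
ft_force: [4.8, -7.5, -8.1]
gripper_width: 0.014
```

Call:
move_arm(
  plan=[
    [0,0,0,0,0,0],
    [0,0,0,0,0,0],
    [0,0,0,0,0,0],
  ],
)

```text
t: 4.95
position: [0.5758, -0.3296, 0.0453]
ee_rot: [0.0, 1.0, -0.014, 0.003]
ft_force: [0.6, -1.2, -1.8]
gripper_width: 0.0141
```

```bash
python3 -c "
from h import *
import pickle
st()
k=cam('top');pickle.dump(k,open('top2.pkl','wb'))
j=cam('wrist');pickle.dump(j,open('w2.pkl','wb'))
a=cv2.resize(k['img'][120:270,240:420],None,fx=2.2,fy=2.2,interpolation=2);b=cv2.resize(j['img'],(400,300))
o=np.zeros((330,800,3),np.uint8);o[:330,:396]=a;o[:300,400:]=b;cv2.imwrite('pics/c2.png',o[:,:,::-1])"
```

```text
t 4.95 pos [ 0.5758 -0.3296  0.0453] xang -0.0284 tilt [ 0.0053 -0.0008] F [ 0.55 -1.23 -1.78] T [-0.3  -0.11 -0.01] w 0.0141 j [ 0.34  0.74  0.15  1.88 -0.2   0.53 -0.98]
```

View pics/c2.png

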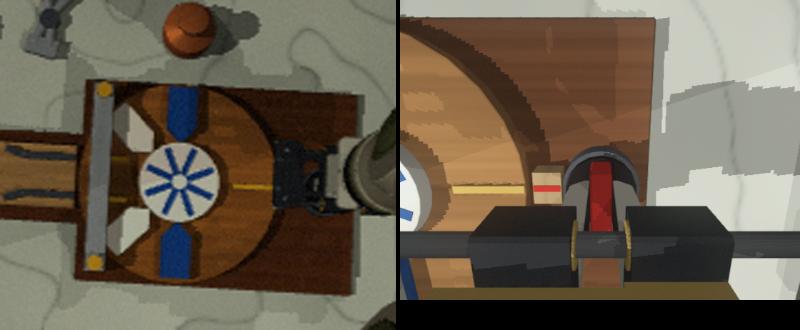

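The pointer is now in line with the mark (crop right: pointer y≈190, mark y≈188, about 1 mm). I'll release the knob and lift.

Call:
move_arm(
  plan=[
    [0,0,0,0,0,0],
    [0,0,0,0,0,0],
    [0,0,0,0,0,0],
    [0,0,0,0,0,0],
    [0,0,-2,0,0,0],
    [0,0,-5,0,0,0],
    [0,0,-9,0,0,0],
    [0,0,-14,0,0,0],
    [0,0,-18,0,0,0],
    [0,0,-18,0,0,0],
  ],
  grip=0.7,
)

```text
t: 6.05
position: [0.5772, -0.3311, 0.2316]
ee_rot: [0.002, 1.0, -0.015, 0.007]
ft_force: [0.9, -0.2, 0.2]
gripper_width: 0.0653
```

```bash
python3 -c "
from h import *
st();go([.60,.25,.2],.959)"
```

```text
t 6.05 pos [ 0.5772 -0.3311  0.2316] xang -0.0293 tilt [ 0.014  -0.0047] F [ 0.91 -0.18  0.2 ] T [ 0.04 -0.03 -0.01] w 0.0653 j [ 0.29  0.51  0.22  1.75 -0.15  0.87 -1.02]
move [0.54, -58.17, 2.91] [0.011, -0.011, -0.988] dist 58.2
```

Call:
move_arm(
  plan=[
    [0,-5,0.5,0,0,-0.1],
    [0,-10,0.5,0,0,-0.2],
    [0,-15,1,0,0,-0.3],
    [0,-20,1,0,0,-0.4],
    [0,-25,1,0,0,-0.5],
    [0.2,-30,1,0,0,-0.6],
    [0.5,-35,1,0,0,-0.7],
    [0.5,-40,1.5,0,0,-0.8],
    [0.5,-45,2,0,0,-0.9],
    [0.5,-50,2,0.01,-0.01,-0.99],
  ],
)

```text
t: 7.05
position: [0.5959, 0.1696, 0.2085]
ee_rot: [0.0, 0.886, 0.464, -0.0]
ft_force: [0.5, -0.2, -0.4]
gripper_width: 0.0653
```

```bash
python3 -c "
from h import *
st();go([.637,.21,.2],.959)"
```

```text
t 7.05 pos [0.5959 0.1696 0.2085] xang 0.9653 tilt [-0.0006 -0.0008] F [ 0.52 -0.15 -0.39] T [-0.04 -0.09  0.01] w 0.0653 j [-0.32  0.48 -0.07  1.86  0.05  0.8  -1.02]
move [5.66, 1.08, 0.84] [-0.0, 0.001, 0.006] dist 5.8
```

Call:
move_arm(
  plan=[
    [0,0,0,0,0,0],
    [0,0,0,0,0,0],
    [0,0,0,0,0,0],
    [0,0,0,0,0,0],
  ],
)

```text
t: 7.45
position: [0.596, 0.1675, 0.2084]
ee_rot: [0.001, 0.886, 0.463, -0.001]
ft_force: [-0.4, -0.1, 0.4]
gripper_width: 0.0653
```

```bash
cat > b.py <<'E'
from h import *
import pickle,sys
st()
k=cam('wrist');pickle.dump(k,open('w3.pkl','wb'));save(k,'pics/w3.png',1.2)
hsv=cv2.cvtColor(k["img"],cv2.COLOR_RGB2HSV);m=cv2.inRange(hsv,(105,120,40),(128,255,255))
c=max(cv2.findContours(m,0,1)[0],key=cv2.contourArea)
from shapely import x if 0 else None
E
sed -i '$d' b.py; cat >> b.py <<'E'
print("px",[round(v*1.2) for v in cv2.minAreaRect(c)[0]])
# template fit: project petal silhouette (top+bottom hull) and maximise IoU
T=np.array([[-17,33.5],[17,33.5],[17,-16.5],[0,-33.5],[-17,-16.5]])/1000
M=np.zeros(m.shape,np.uint8);cv2.drawContours(M,[c],-1,255,-1)
def cost(q):
    R=np.array([[np.cos(q[2]),-np.sin(q[2])],[np.sin(q[2]),np.cos(q[2])]]);w=T@R.T+q[:2]
    pts=np.array([proj(k,[a,b,z]) for z in(0,.014) for a,b in w],np.float32)
    h=cv2.convexHull(pts);S=np.zeros_like(M);cv2.fillConvexPoly(S,np.round(h*16).astype(np.int32),255,shift=4)
    return -(S&M).sum()/(S|M).sum()
from scipy.optimize import minimize
best=min((minimize(cost,[.637,.272,a],method="Nelder-Mead",options=dict(initial_simplex=[[.637,.272,a],[.645,.272,a],[.637,.28,a],[.637,.272,a+.1]])) for a in(.96,.96+np.pi)),key=lambda r:r.fun)
print("petal",best.x.round(4),best.fun)
go([best.x[0],best.x[1],.003],best.x[2])
E
python3 b.py
```

```text
t 7.45 pos [0.596  0.1675 0.2084] xang 0.9624 tilt [-0.0006 -0.0017] F [-0.43 -0.06  0.35] T [ 0.   -0.02 -0.04] w 0.0653 j [-0.32  0.48 -0.07  1.86  0.05  0.8  -1.02]
px [304, 96]
petal [0.6622 0.3327 0.1748] 0.0
move [17.35, -4.02, 20.53] [0.001, 0.001, 0.788] dist 27.2b.py:15: RuntimeWarning: overflow encountered in scalar negative
  return -(S&M).sum()/(S|M).sum()
```

View pics/w3.png

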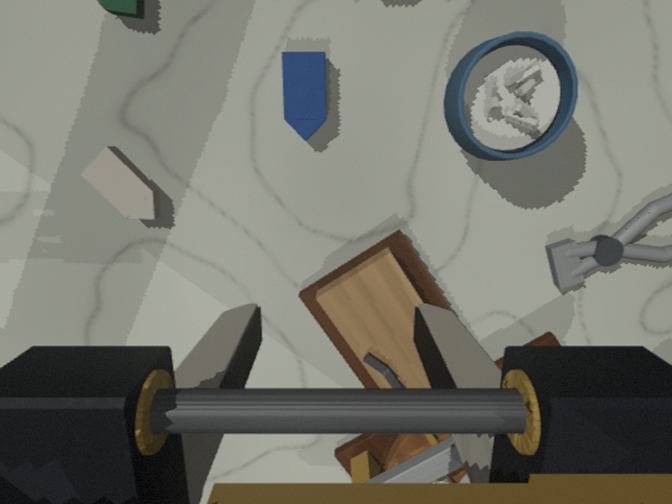

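The picture shows the cobalt petal at (304,96), nose down (towards the robot), and the open guide end at (355,265). The cost function has a uint sign bug, so I'll fix that.

```bash
sed -i "s/^k=cam.*/k=pickle.load(open('w3.pkl','rb'))/; s/return -(S&M).sum()\/(S|M).sum()/return -float((S\&M).sum())\/float((S|M).sum())/" b.py; cat >> b.py <<'E'
P=lambda u,v:ray(k,u/1.2,v/1.2,.0315)[:2]
print("guide end corners",P(388,248),P(317,291))
E
python3 b.py
```

```text
t 7.5 pos [0.5961 0.1677 0.2086] xang 0.9625 tilt [-0.0004 -0.0014] F [ 0.34 -0.34  0.59] T [-0.01 -0.01 -0.03] w 0.0651 j [-0.32  0.48 -0.07  1.86  0.05  0.8  -1.02]
px [304, 96]
petal [0.6365 0.2718 5.6661] -0.9141914191419142
move [10.88, -2.64, 20.54] [0.002, 0.001, 1.579] dist 23.4
guide end corners [0.62479828 0.13388583] [0.55365014 0.13672869]
```

```bash
python3 -c "
from h import *
go([.637,.272,.003],.954)"
```

```text
move [10.92, -2.61, 20.54] [0.001, 0.001, 0.008] dist 23.4
```

Call:
move_arm(
  plan=[
    [4,-1,4,0,0,0],
    [8,-2,8,0,0,0],
    [10.9,-2.6,12,0,0,0.01],
    [10.9,-2.6,15,0,0,0.01],
    [10.9,-2.6,17,0,0,0.01],
    [10.9,-2.6,18.5,0,0,0.01],
    [10.9,-2.6,19.5,0,0,0.01],
    [10.9,-2.6,20.3,0,0,0.01],
    [10.9,-2.6,20.4,0,0,0.01],
    [10.9,-2.6,20.4,0,0,0.01],
  ],
)

```text
t: 8.5
position: [0.6374, 0.2716, 0.0052]
ee_rot: [0.001, 0.889, 0.458, 0.0]
ft_force: [-1.3, 0.4, 0.2]
gripper_width: 0.0652
```

Call:
move_arm(
  plan=[
    [0,0,0,0,0,0],
    [0,0,0,0,0,0],
    [0,0,0,0,0,0],
    [0,0,0,0,0,0],
    [0,0,0,0,0,0],
    [0,0,0,0,0,0],
    [0,0,0,0,0,0],
    [0,0,0,0,0,0],
  ],
  grip=0,
  grip_force=15,
)

```text
t: 9.3
position: [0.6375, 0.2717, 0.0054]
ee_rot: [0.001, 0.889, 0.458, 0.0]
ft_force: [-0.8, -0.7, 4.1]
gripper_width: 0.0339
```

```bash
python3 -c "
from h import *
st()"
```

```text
t 9.3 pos [0.6375 0.2717 0.0054] xang 0.952 tilt [ 0.0007 -0.0009] F [-0.79 -0.72  4.09] T [ 0.02  0.19 -0.01] w 0.0339 j [-0.46  0.81 -0.05  1.8   0.07  0.53 -1.17]
```

Call:
move_arm(
  plan=[
    [0,0,-2,0,0,0],
    [0,0,-5,0,0,0],
    [0,0,-9,0,0,0],
    [0,0,-12,0,0,0],
    [0,0,-12,0,0,0],
  ],
)

```text
t: 9.8
position: [0.6397, 0.2727, 0.1298]
ee_rot: [0.001, 0.889, 0.458, 0.004]
ft_force: [0.9, -0.2, -1.6]
gripper_width: 0.0341
```

```bash
python3 -c "
from h import *
st();go([.5863,.0963,.09],1.541)"
```

```text
t 9.8 pos [0.6397 0.2727 0.1298] xang 0.9517 tilt [0.0068 0.0021] F [ 0.93 -0.25 -1.57] T [-0.01 -0.03  0.05] w 0.0341 j [-0.45  0.65 -0.06  1.75  0.06  0.73 -1.16]
move [-17.49, 5.87, 3.91] [0.006, -0.004, -0.589] dist 18.9
```

Call:
move_arm(
  plan=[
    [-3,1,0.5,0,0,-0.1],
    [-6,2,1,0,0,-0.2],
    [-9,3,2,0,0,-0.3],
    [-12,4,3,0,0,-0.4],
    [-15,5,3.5,0,0,-0.5],
    [-17.5,5.9,3.9,0.01,0,-0.59],
    [-17.5,5.9,3.9,0.01,0,-0.59],
    [-17.5,5.9,3.9,0.01,0,-0.59],
    [-17.5,5.9,3.9,0.01,0,-0.59],
  ],
)

```text
t: 10.7
position: [0.5866, 0.0973, 0.0898]
ee_rot: [-0.003, 0.717, 0.697, 0.001]
ft_force: [-0.1, 1.0, -0.3]
gripper_width: 0.0338
```

```bash
cat > c.py <<'E'
from h import *
import pickle,sys
st()
k=cam('wrist');j=cam('top');pickle.dump((k,j),open(sys.argv[1]+'.pkl','wb'))
b=cv2.resize(k['img'],(470,352));a=cv2.resize(j['img'][140:250,200:310],(330,330),interpolation=2)
o=np.zeros((352,800,3),np.uint8);o[:,:470]=b;o[:330,470:]=a;cv2.imwrite(f'pics/{sys.argv[1]}.png',o[:,:,::-1])
E
python3 c.py d1; python3 -c "
from h import *
go([.5863,.0963,.038],1.541)"
```

```text
t 10.7 pos [0.5866 0.0973 0.0898] xang 1.5417 tilt [-0.0024  0.006 ] F [-0.13  1.03 -0.25] T [-0.03 -0.07 -0.02] w 0.0338 j [-0.09  0.62 -0.24  2.    0.25  0.55 -0.54]
move [-0.15, -0.01, 5.2] [-0.002, -0.006, 0.002] dist 5.2
```

View pics/d1.png

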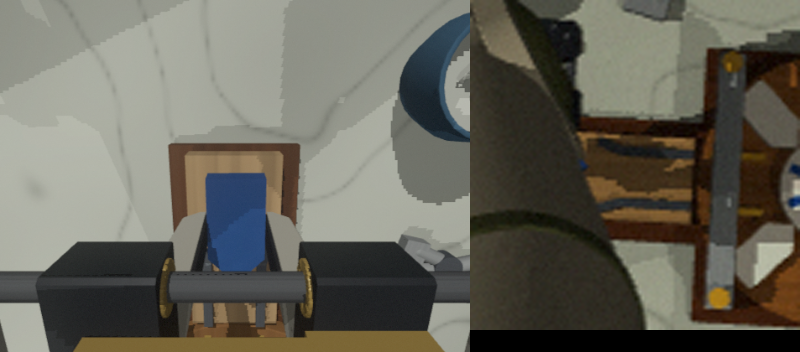

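The wrist picture shows the petal (columns 206-265) centred over the guide (170-300) and straight, with the rails at 208 and 262. Next I lower it and release.

Call:
move_arm(
  plan=[
    [0,0,1.5,0,0,0],
    [-0.1,0,3,0,-0.01,0],
    [-0.1,0,4,0,-0.01,0],
    [-0.1,0,4.7,0,-0.01,0],
    [-0.1,0,5.1,0,-0.01,0],
    [-0.1,0,5.25,0,-0.01,0],
    [-0.1,0,5.25,0,-0.01,0],
  ],
)

```text
t: 11.5
position: [0.5865, 0.0969, 0.0375]
ee_rot: [0.001, 0.717, 0.697, -0.002]
ft_force: [0.1, 0.6, -0.2]
gripper_width: 0.0335
```

```bash
python3 -c "
from h import *
st()"
```

```text
t 11.5 pos [0.5865 0.0969 0.0375] xang 1.5429 tilt [-0.0024 -0.0042] F [ 0.08  0.61 -0.23] T [-0.02 -0.06  0.02] w 0.0335 j [-0.13  0.7  -0.19  2.02  0.29  0.45 -0.57]
```

Call:
move_arm(
  plan=[
    [0,0,0.05,0,0,0],
    [0,0,0.05,0,0,0],
    [0,0,0,0,0,0],
    [0,0,0,0,0,0],
    [0,0,-1,0,0,0],
    [0,0,-3,0,0,0],
    [0,0,-6,0,0,0],
    [2,0,-7,0,0,0],
    [6,0,-7,0,0,0],
    [6,0,-7,0,0,0],
  ],
  grip=0.65,
)

```text
t: 12.5
position: [0.5884, 0.1647, 0.1085]
ee_rot: [-0.0, 0.715, 0.699, 0.0]
ft_force: [-0.5, -0.0, 0.0]
gripper_width: 0.0604
```

Call:
move_arm(
  plan=[
    [0,0,0,0,0,0],
    [0,0,0,0,0,0],
    [0,0,0,0,0,0],
    [0,0,0,0,0,0],
    [0,0,0,0,0,0],
    [0,0,0,0,0,0],
    [0,0,0,0,0,0],
    [0,0,0,0,0,0],
    [0,0,0,0,0,0],
    [0,0,0,0,0,0],
  ],
  grip=0,
)

```text
t: 13.5
position: [0.5884, 0.1647, 0.1084]
ee_rot: [-0.0, 0.715, 0.699, 0.0]
ft_force: [-0.4, 0.9, 0.1]
gripper_width: 0.0002
```

```bash
python3 c.py d2; python3 -c "
from h import *
go([.5879,.152,.039],1.541)"
```

```text
t 13.5 pos [0.5884 0.1647 0.1084] xang 1.5492 tilt [-0.0001  0.0008] F [-0.38  0.93  0.07] T [-0.04 -0.1  -0.02] w 0.0002 j [-0.2   0.61 -0.24  1.95  0.24  0.61 -0.62]
move [-1.28, -0.02, 6.94] [-0.0, -0.001, 0.008] dist 7.1
```

View pics/d2.png

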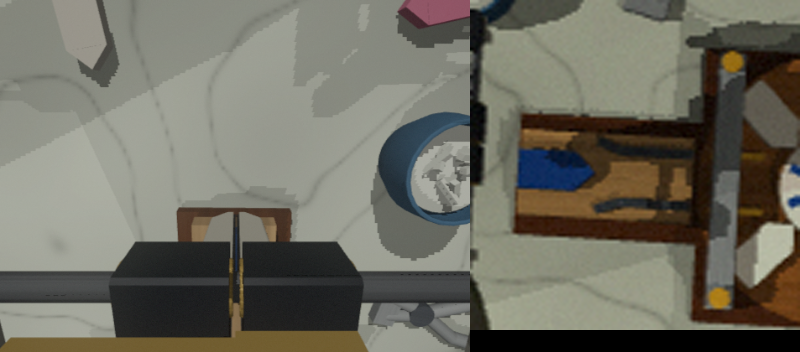

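```bash
cat > e.py <<'E'
from h import *
import pickle,sys
from scipy.optimize import minimize
k=pickle.load(open(sys.argv[1],'rb'))[1]
hsv=cv2.cvtColor(k["img"],cv2.COLOR_RGB2HSV);M=cv2.inRange(hsv,(105,120,40),(128,255,255));M[:,:195]=0;M[:,262:]=0;M[:150]=0
T=np.array([[-17,33.5],[17,33.5],[17,-16.5],[0,-33.5],[-17,-16.5]])/1000
def cost(q):
    R=np.array([[np.cos(q[2]),-np.sin(q[2])],[np.sin(q[2]),np.cos(q[2])]]);w=T@R.T+q[:2]
    pts=np.array([proj(k,[a,b,z]) for z in(.0315,.0455) for a,b in w],np.float32)
    h=cv2.convexHull(pts);S=np.zeros_like(M);cv2.fillConvexPoly(S,np.round(h*16).astype(np.int32),255,shift=4)
    return -float((S&M).sum())/float((S|M).sum())
x0=np.array([.583,.1,0]);r=minimize(cost,x0,method="Nelder-Mead",options=dict(initial_simplex=x0+np.array([[0,0,0],[.005,0,0],[0,.005,0],[0,0,.1]])))
print("petal top-cam",r.x.round(4),r.fun)
C=lambda u,v,z:ray(k,200+(u-470)/3,140+v/3,z)[:2]
for n,p in dict(g_up=(520,128,.0315),g_lo=(518,219,.0315),r1=(665,155,.0375),r2=(665,207,.0375),cap1=(733,61,.069),cap2=(719,297,.069)).items(): print(n,C(*p).round(4))
# overlay of jig model for th,o candidates from argv
o=np.array([float(sys.argv[2]),float(sys.argv[3])]);th=float(sys.argv[4])
W=lambda a,b,z:[o[0]+(a*np.cos(th)-b*np.sin(th))/1e3,o[1]+(a*np.sin(th)+b*np.cos(th))/1e3,z/1e3]
im=cv2.resize(k["img"][120:260,200:400],None,fx=4,fy=4,interpolation=cv2.INTER_CUBIC)[:,:,::-1].copy()
def ln(ps,col): cv2.polylines(im,[np.array([(proj(k,W(*p))-[200,120]+.5)*4 for p in ps],np.float32).round().astype(int)],False,col,1)
for s in(-1,1): ln([(s*19,126,37.5),(s*19,190,37.5)],(0,255,0)); ln([(s*38,125,31.5),(s*38,280,31.5)],(0,255,255)); ln([(s*112,84,63),(s*112,108,63)],(0,255,0))
ln([(-112,84,63),(112,84,63)],(0,255,0));ln([(-112,108,63),(112,108,63)],(0,255,0));ln([(0,125,31.5),(0,280,31.5)],(255,255,255))
ln([(48*np.cos(a),48*np.sin(a),44) for a in np.arange(0,6.4,.1)],(0,255,0)); ln([(122*np.cos(a),122*np.sin(a),30) for a in np.arange(0,6.4,.1)],(0,255,255))
ln([(-38,280,31.5),(38,280,31.5)],(0,255,255))
cv2.imwrite(sys.argv[5],im)
E
python3 e.py d2.pkl .5754 -.148 -.028 pics/ov1.png
```

```text
petal top-cam [0.587  0.0953 0.0263] -0.8885448916408669
g_up [0.6235 0.1297]
g_lo [0.5422 0.1282]
r1 [ 0.6023 -0.0007]
r2 [ 0.5562 -0.0021]
cap1 [ 0.6819 -0.058 ]
cap2 [ 0.4785 -0.0515]
```

View pics/ov1.png

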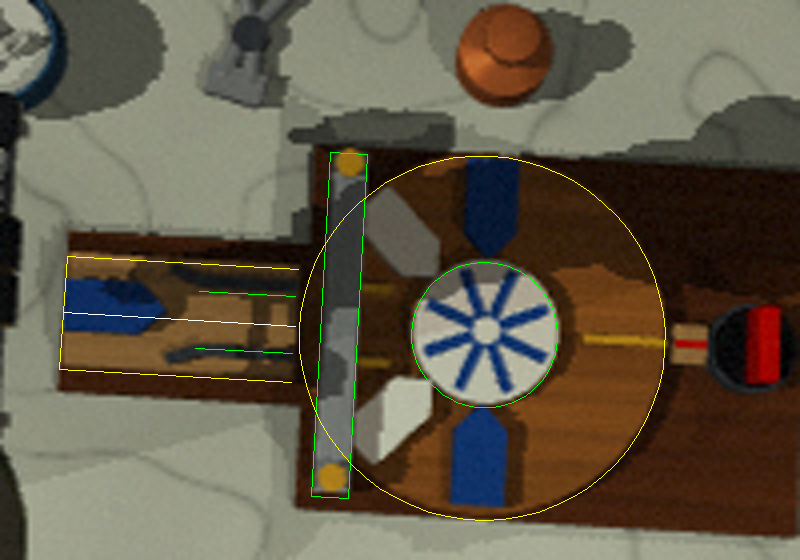

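The overlay of the jig model fits the top view well: guide axis at row 316, petal centre at row 306. So the petal sits about 5 mm too far towards +x, and I'll regrip it and shift it.

```bash
python3 -c "
from h import *
go([.5863,.0969,.1084],1.5418);go([.5863,.0969,.037],1.5418)"
```

```text
move [-6.79, -0.07, -0.0] [-0.0, -0.001, 0.007] dist 6.8
move [-6.79, -0.07, 7.14] [-0.0, -0.001, 0.007] dist 9.9
```

Call:
move_arm(
  plan=[
    [-3,0,0,0,0,0],
    [-6.8,-0.1,0,0,0,0.01],
    [-6.8,-0.1,0,0,0,0.01],
    [-6.8,-0.1,0,0,0,0.01],
    [-6.8,-0.1,0,0,0,0.01],
    [-6.8,-0.1,0,0,0,0.01],
    [-6.8,-0.1,0,0,0,0.01],
    [-6.8,-0.1,0,0,0,0.01],
  ],
  grip=0.65,
)

```text
t: 14.4
position: [0.5859, 0.0975, 0.1084]
ee_rot: [-0.0, 0.718, 0.696, 0.0]
ft_force: [-1.4, 0.6, -0.7]
gripper_width: 0.0584
```

Call:
move_arm(
  plan=[
    [0,0,2,0,0,0],
    [0,0,4,0,0,0],
    [0,0,5.5,0,0,0],
    [0,0,6.5,0,0,0],
    [0,0,7,0,0,0],
    [0,0,7.1,0,0,0],
    [0,0,7.1,0,0,0],
  ],
)

```text
t: 15.1
position: [0.5861, 0.0978, 0.0377]
ee_rot: [-0.0, 0.718, 0.696, 0.001]
ft_force: [0.3, 0.7, 0.7]
gripper_width: 0.0603
```

Call:
move_arm(
  plan=[
    [0,0,0,0,0,0],
    [0,0,0,0,0,0],
    [0,0,0,0,0,0],
    [0,0,0,0,0,0],
    [0,0,0,0,0,0],
    [0,0,0,0,0,0],
    [0,0,0,0,0,0],
    [0,0,0,0,0,0],
  ],
  grip=0,
  grip_force=15,
)

```text
t: 15.9
position: [0.5863, 0.0977, 0.038]
ee_rot: [-0.0, 0.718, 0.696, 0.001]
ft_force: [-0.8, -0.4, 4.9]
gripper_width: 0.0337
```

```bash
python3 -c "
from h import *
st();go([.5815,.0975,.0385],1.5418)"
```

```text
t 15.9 pos [0.5863 0.0977 0.038 ] xang 1.5404 tilt [0.0008 0.0011] F [-0.83 -0.43  4.91] T [-0.13  0.04 -0.  ] w 0.0337 j [-0.13  0.7  -0.2   2.03  0.29  0.44 -0.58]
move [-0.04, -0.48, -0.05] [0.001, -0.001, -0.001] dist 0.5
```

Call:
move_arm(
  plan=[
    [0,0,-0.2,0,0,0],
    [0,0,-0.2,0,0,0],
    [0,-0.25,-0.2,0,0,0],
    [0,-0.5,-0.2,0,0,0],
    [0,-0.5,-0.2,0,0,0],
    [0,-0.5,0,0,0,0],
    [0,-0.5,0.05,0,0,0],
    [0,-0.5,0.05,0,0,0],
  ],
)

```text
t: 16.7
position: [0.5813, 0.0979, 0.0379]
ee_rot: [-0.0, 0.718, 0.696, 0.001]
ft_force: [-1.5, 0.5, 6.7]
gripper_width: 0.0338
```

Call:
move_arm(
  plan=[
    [0,0,0,0,0,0],
    [0,0,0,0,0,0],
    [0,0,0,0,0,0],
    [0,0,0,0,0,0],
    [0,0,-1,0,0,0],
    [0,0,-3,0,0,0],
    [0,0,-6,0,0,0],
    [2,0,-7,0,0,0],
    [6,0,-7,0,0,0],
    [6,0,-7,0,0,0],
  ],
  grip=0.65,
)

```text
t: 17.7
position: [0.5832, 0.1654, 0.1091]
ee_rot: [-0.001, 0.716, 0.699, 0.003]
ft_force: [-0.1, 0.1, 0.7]
gripper_width: 0.0604
```

Call:
move_arm(
  plan=[
    [0,0,0,0,0,0],
    [0,0,0,0,0,0],
    [0,0,0,0,0,0],
    [0,0,0,0,0,0],
    [0,0,0,0,0,0],
    [0,0,0,0,0,0],
    [0,0,0,0,0,0],
    [0,0,0,0,0,0],
    [0,0,0,0,0,0],
    [0,0,0,0,0,0],
  ],
  grip=0,
)

```text
t: 18.7
position: [0.5832, 0.1654, 0.1091]
ee_rot: [-0.001, 0.716, 0.699, 0.003]
ft_force: [0.4, -1.0, 0.5]
gripper_width: 0.0001
```

```bash
python3 c.py d3; python3 e.py d3.pkl .5754 -.148 -.028 pics/ov2.png; python3 -c "
from h import *
go([.5833,.158,.1],1.541);go([.5833,.158,.0395],1.541)"
```

```text
t 18.7 pos [0.5832 0.1654 0.1091] xang 1.5469 tilt [0.0034 0.0059] F [ 0.41 -1.03  0.48] T [-0.06 -0.07 -0.01] w 0.0001 j [-0.2   0.6  -0.24  1.96  0.24  0.6  -0.63]
petal top-cam [0.5812 0.0977 0.022 ] -0.8730650154798761
g_up [0.6235 0.1297]
g_lo [0.5422 0.1282]
r1 [ 0.6023 -0.0007]
r2 [ 0.5562 -0.0021]
cap1 [ 0.6819 -0.058 ]
cap2 [ 0.4785 -0.0515]
move [-0.74, 0.03, 0.91] [0.003, -0.006, 0.006] dist 1.2
move [-0.78, 0.01, 6.96] [0.003, -0.006, 0.006] dist 7.0
```

View pics/ov2.png

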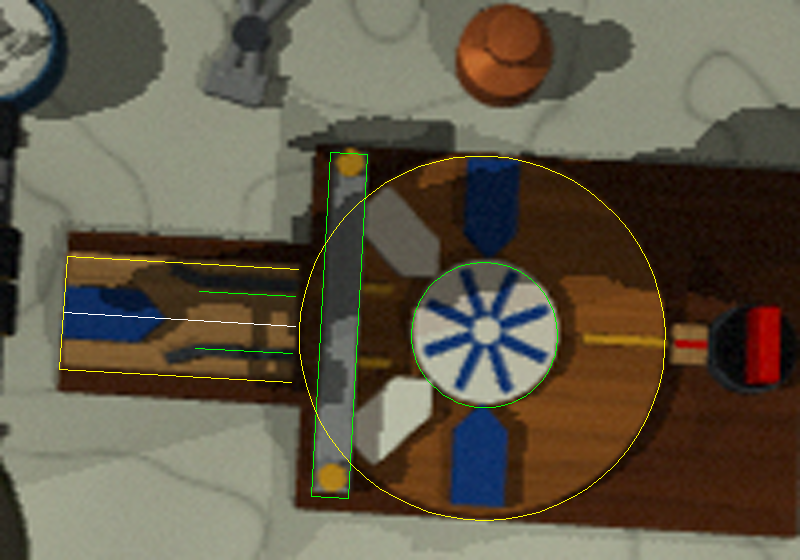

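The petal is now centred on the guide axis (centre row ~315, nose at (165,318)). Next I come down behind the tail with closed fingers.

Call:
move_arm(
  plan=[
    [-0.7,0,2,0,-0.01,0.01],
    [-0.7,0,4,0,-0.01,0.01],
    [-0.7,0,5.5,0,-0.01,0.01],
    [-0.7,0,6.5,0,-0.01,0.01],
    [-0.7,0,6.9,0,-0.01,0.01],
    [-0.7,0,6.9,0,-0.01,0.01],
    [-0.7,0,6.9,0,-0.01,0.01],
  ],
)

```text
t: 19.5
position: [0.5835, 0.159, 0.0406]
ee_rot: [0.003, 0.719, 0.695, -0.0]
ft_force: [0.6, -0.0, 1.0]
gripper_width: 0.0005
```

```bash
python3 -c "
from h import *
st();go([.5804,.02,.0395],1.5418)"
```

```text
t 19.5 pos [0.5835 0.159  0.0406] xang 1.5369 tilt [ 0.0037 -0.0039] F [ 0.62 -0.01  0.96] T [-0.05 -0.11 -0.04] w 0.0005 j [-0.24  0.7  -0.19  2.    0.28  0.46 -0.67]
move [-13.9, 0.16, 0.16] [0.004, 0.004, -0.005] dist 13.9
```

Call:
move_arm(
  plan=[
    [-0.8,0,0.1,0,0,0],
    [-1.6,0,0.1,0,0,0],
    [-2.4,0,0.1,0,0,0],
    [-3.2,0,0.1,0,0,0],
    [-4,0,0.1,0,0,0],
    [-4.8,0.1,0.1,0,0,0],
    [-5.6,0.1,0.1,0,0,0],
    [-6.4,0.1,0.1,0,0,0],
    [-7.2,0.1,0.1,0,0,0],
    [-8,0.1,0.1,0,0,0],
  ],
)

```text
t: 20.5
position: [0.5818, 0.0783, 0.0398]
ee_rot: [0.003, 0.719, 0.695, -0.0]
ft_force: [0.6, 0.1, -0.7]
gripper_width: 0.0006
```

```bash
python3 -c "
from h import *
st();go([.5797,-.005,.0395],1.5418)
k=cam('top');im=k['img'][140:260,200:340];cv2.imwrite('pics/p1.png',cv2.resize(im,None,fx=4,fy=4,interpolation=2)[:,:,::-1])"
```

```text
t 20.5 pos [0.5818 0.0783 0.0398] xang 1.5369 tilt [ 0.0036 -0.0039] F [ 0.61  0.12 -0.7 ] T [ 0.06 -0.08  0.03] w 0.0006 j [-0.1   0.69 -0.2   2.04  0.31  0.44 -0.57]
move [-8.33, 0.07, 0.06] [0.004, 0.004, -0.005] dist 8.3
```

View pics/p1.png

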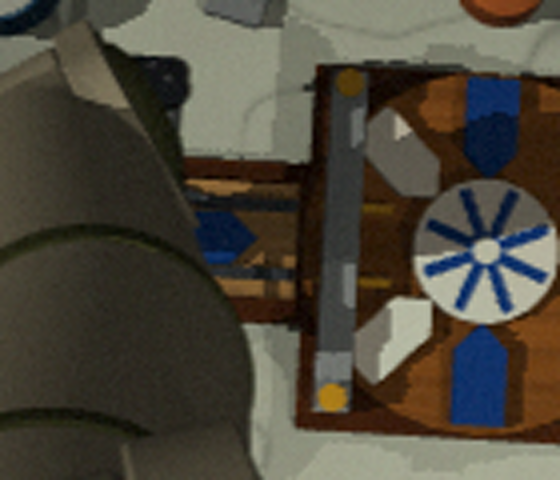

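The petal's nose is between the rails at (256,238) and it is straight, so I keep pushing.

Call:
move_arm(
  plan=[
    [-0.8,0,0.05,0,0,0],
    [-1.6,0,0.05,0,0,0],
    [-2.4,0,0.05,0,0,0],
    [-3.2,0,0.05,0,0,0],
    [-4,0,0.05,0,0,0],
    [-4.8,0,0.05,0,0,0],
    [-5.6,0,0.05,0,0,0],
    [-6.4,0.1,0.05,0,0,0],
    [-7.2,0.1,0.05,0,0,0],
    [-8,0.1,0.05,0,0,0],
  ],
)

```text
t: 21.55
position: [0.5798, -0.0042, 0.0397]
ee_rot: [0.003, 0.72, 0.694, -0.001]
ft_force: [-0.4, 0.6, -0.7]
gripper_width: 0.0007
```

```bash
python3 c.py d4; python3 -c "
from h import *
go([.5791,-.0255,.0395],1.5418)"
```

```text
t 21.55 pos [ 0.5798 -0.0042  0.0397] xang 1.5354 tilt [ 0.0032 -0.0051] F [-0.4   0.57 -0.68] T [ 0.02 -0.12 -0.03] w 0.0007 j [ 0.05  0.68 -0.21  2.06  0.34  0.43 -0.46]
move [-2.03, 0.02, 0.02] [0.003, 0.006, -0.008] dist 2.0
```

View pics/d4.png

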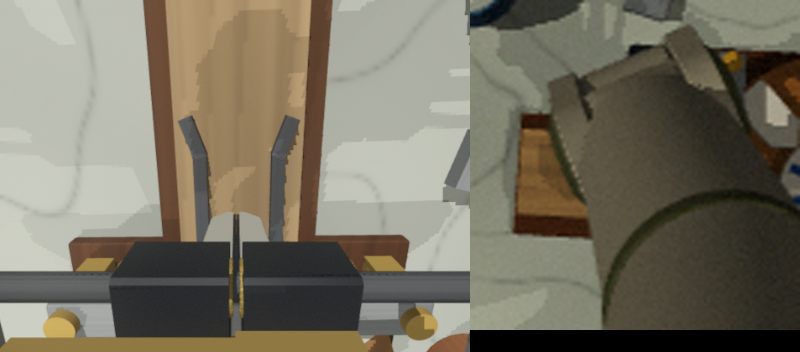

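Call:
move_arm(
  plan=[
    [-0.3,0,0,0,0,0],
    [-0.6,0,0,0,0,0],
    [-0.9,0,0,0,0,0],
    [-1.2,0,0,0,0,0],
    [-1.4,0,0,0,0,0],
    [-1.6,0,0,0,0,0],
    [-1.7,0,0,0,0,0],
    [-1.75,0,0,0,0,0],
    [-1.8,0,0,0,0,0],
    [-1.8,0,0,0,0,0],
  ],
)

```text
t: 22.65
position: [0.579, -0.0232, 0.0397]
ee_rot: [0.003, 0.72, 0.694, -0.001]
ft_force: [0.3, -0.4, 0.3]
gripper_width: 0.0006
```

Call:
move_arm(
  plan=[
    [-0.1,0,0,0,0,0],
    [-0.1,0,0,0,0,0],
    [-0.2,0,0,0,0,0],
    [-0.2,0,0,0,0,0],
  ],
)

```text
t: 23.05
position: [0.5789, -0.0253, 0.0397]
ee_rot: [0.003, 0.72, 0.694, -0.001]
ft_force: [0.3, 0.4, 0.4]
gripper_width: 0.0006
```

Call:
move_arm(
  plan=[
    [-0.1,0,0,0,0,0],
    [-0.1,0,0,0,0,0],
    [-0.15,0,0,0,0,0],
    [-0.15,0,0,0,0,0],
  ],
)

```text
t: 23.45
position: [0.579, -0.0261, 0.0398]
ee_rot: [0.003, 0.72, 0.694, -0.001]
ft_force: [-0.3, 4.9, 1.0]
gripper_width: 0.0003
```

Call:
move_arm(
  plan=[
    [-0.1,0,0,0,0,0],
    [-0.1,0,0,0,0,0],
    [-0.15,0,0,0,0,0],
    [-0.15,0,0,0,0,0],
  ],
)

```text
t: 23.85
position: [0.5792, -0.0263, 0.0398]
ee_rot: [0.003, 0.72, 0.694, 0.0]
ft_force: [0.7, 6.2, 0.4]
gripper_width: 0.0001
```

Contact with the hub at 5–6 N, exactly at the predicted home position. I back off straight, then lift and clear the view.

Call:
move_arm(
  plan=[
    [0.5,0,0,0,0,0],
    [1.5,0,0,0,0,0],
    [3,0,-0.5,0,0,0],
    [4,0,-4,0,0,0],
    [6,0,-8,0,0,0],
    [10,0,-12,0,0,0],
    [14,0,-15,0,0,0],
    [18,0,-15,0,0,0],
    [22,0,-15,0,0,0],
    [22,0,-15,0,0,0],
  ],
)

```text
t: 24.85
position: [0.5853, 0.2026, 0.1902]
ee_rot: [0.002, 0.717, 0.697, 0.002]
ft_force: [0.8, 0.4, -0.1]
gripper_width: 0.0006
```

Call:
move_arm(
  plan=[
    [0,0,0,0,0,0],
    [0,0,0,0,0,0],
    [0,0,0,0,0,0],
  ],
)

```text
t: 25.15
position: [0.5853, 0.2015, 0.1902]
ee_rot: [0.002, 0.717, 0.697, 0.002]
ft_force: [-0.5, -0.4, 0.7]
gripper_width: 0.0012
```

```bash
python3 -c "
from h import *
st();k=cam('top');j=cam('side')
a=cv2.resize(k['img'][150:255,265:400],None,fx=3,fy=3,interpolation=2);b=cv2.resize(j['img'][160:240,235:335],None,fx=3.9,fy=3.9,interpolation=2)
o=np.zeros((320,800,3),np.uint8);o[:a.shape[0],:a.shape[1]]=a;o[:b.shape[0],410:800]=b[:,:390];cv2.imwrite('pics/fin.png',o[:,:,::-1])"
```

```text
t 25.15 pos [0.5853 0.2015 0.1902] xang 1.5426 tilt [ 0.0052 -0.0001] F [-0.52 -0.43  0.67] T [-0.09 -0.05  0.01] w 0.0012 j [-0.22  0.52 -0.31  1.87  0.22  0.78 -0.67]
```

View pics/fin.png

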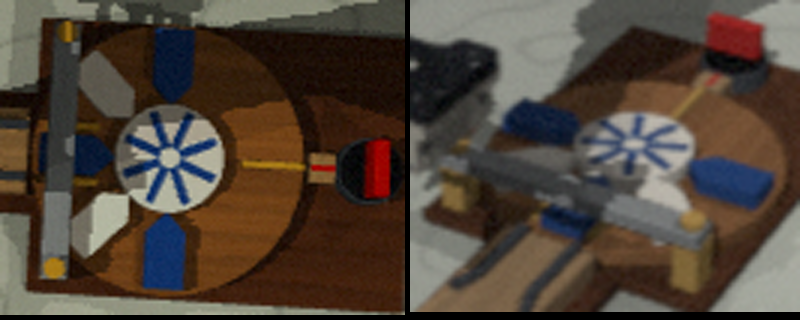

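The petal's nose (112,157) meets the hub edge (116) between the brass strips, and it looks flat and straight. The pointer tip (304,167) and the mark (312,168) are in line.

```bash
python3 -c "
from station import job_done
print(job_done())"
```

```text
the job is handed in; nothing more can be done
None
```

I turned the knob about 1.24 rad clockwise until the pointer lined up with the mark. Then I laid the cobalt petal on the guide and pushed it under the bridge until its nose met the hub. The job is handed in, but no verdict is reported.

- **First laying:** the wrist view made the petal look centred, but an overlay on the top view showed it about 5 mm off the guide axis. I trusted the overlay, regripped the petal and shifted it back onto the axis before pushing.
- **Petal home:** contact with the hub came at 5–6 N, within 1 mm of where I expected the petal to be home. In the final pictures the nose meets the hub between the brass strips, flat and straight.
- **Pointer:** it still lines up with the mark to within about a pixel in the top view, roughly 0.01 rad.
- **Other things:** no collision was felt. The neighbouring items in my earlier pictures stayed put, but I didn't measure their positions at the end.
- **Time:** the robot's clock read about 25 s of the 64 s allowed.

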